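Seat the swivel nut with the spring plunger press

TASK

Of the two hand presses on the bench, use the one whose spring clip holds a lug casing: push its plunger straight down to its stop and hold it there for about a second so that the brass swivel nut is driven home into the casing, then let the plunger spring all the way back up. Leave the plunger of the empty press alone.

Things in the scene. Friction and masses are not known exactly. Their poses are not given: they have to be found in the camera images.
- plunger_top (a point): Centre of the flat top of the loaded press's black knob: a disc 40 mm across, 18 mm thick, 172 mm above the bench when up, 150 mm at its stop. z up. In the clip under it stands a chrome lug casing, 42 mm across, 63 mm tall, with two screw bosses and a 44 mm wide plate reaching 50 mm from the axis on the side away from the robot. Which side of the bench varies.
- plunger (a joint): Travel of the loaded press's plunger: 0 m when up, growing straight down, 0.022 m at its stop. The spring pushes back with 3 N at the top and 10 N at the stop and returns it; driving the nut adds 4 N. The press is bolted down: base 110 x 130 mm, two posts 96 mm apart, a bridge 24 mm deep with its top at 132 mm height guides the plunger.
- nut (a joint): How far the brass swivel nut (17 mm across) is pushed into the lug casing under the plunger: at the start 0 to 0.003 m, standing 10 to 7 mm proud; at 0.010 m fully home, flush. A tight fit: it stays where it is pushed. The plunger's rod meets it after 12 to 15 mm of travel and has it home at the plunger's stop.
- spare_plunger (a joint): Travel of the plunger of the other press, of the same shape and size but with nothing in its clip: 0 m when up, 0.022 m at its stop. To be left alone.

How it is judged (in metres and radians):
On the way:
1. the loaded press's plunger is held at its stop (value of joint plunger above 0.019 m), for 0.4 s.
At the end, for the whole second after the job is handed in: The swivel nut has been driven at least 8 mm of its 10 mm into the casing after the plunger was held within 3 mm of its stop for 0.4 s; both plungers are up, within 3 mm of the top (value of joint nut above 0.008 m and value of joint each of plunger, spare_plunger below 0.003 m); the robot touches nothing.
It fails at once if the empty press's plunger is pressed more than 5 mm (value of joint spare_plunger above 0.005 m).
It also fails if it takes over 29 s, if anything falls off the work surface, if the arm or the gripper's body presses on something with over 40 N, if the wrist force passes 120 N, or if a joint passes its speed limit or range.

ROBOT

A 6-joint arm with a two-finger parallel gripper is mounted at the origin on the work surface. World frame = base frame: x ahead of the robot, y to its left, z up, the work surface at z = 0. Lengths are in m, angles in degrees, forces in N, time in s.
With the tool pointing down it reaches from about 0.35 to 0.925 m from the base axis. Payload 6.4 kg.
Tool frame: the origin (TCP) lies at the very end of the fingers, on their centre line; the grasp point (between the pads) lies 19 mm behind it; z points along the fingers, y is the direction in which the jaws open and shut (so a half turn about z gives the same grasp; the last joint's range is limited). The gripper opens to 85 mm and grips with 20 to 120 N. Pads are 22 mm wide; open, the fingers measure 114 mm over their backs; the gripper's body (76 mm by 85 mm) begins 54 mm behind the grasp point. The pads swing forward as they close: fully open they stand 13 mm farther back than shut.
Start: joints at [67.03, 14.043, 89.255, -0, 76.702, -9.975], TCP at [0.146, 0.633, 0.231] pointing down, gripper open.
Joint ranges: [-179.41, 179.41], [-58.25, 129.5], [7.25, 145.43], [-54.29, 234.29], [11.92, 165.04], [-157.13, 157.13]. Speed limits (degrees/s): [147.25, 147.25, 180, 180, 180, 180].

INTERFACE

Orientations are given as [roll, pitch, yaw] about the fixed x, y, z axes, in that order (R = Rz(yaw) Ry(pitch) Rx(roll)).
In Python, from rig import robot gives the robot as it stands. The module is installed in compiled form; this text tells all that it offers.
- The arm moves only by the shell command python3 -m handwheel 'ROWS' [FORCE]. ROWS is a JSON object of lists of equal length, an entry for each row: "jaw": the gripper's target within -1 to 1 (fully open at 1, half-way at 0, shut at -1); "travel": the shift along the tool's x, y, z normalised to -1 to 1, where 1 is 0.1 m, a list of three; "spin": the turn about the tool's z normalised to -1 to 1, where 1 is pi rad. In form: {"jaw": [jaw, ...], "travel": [[dx, dy, dz], ...], "spin": [spin, ...]}. A call has 1 to 12 rows; each row is the pose to reach, as a shift and turn from the pose commanded when the call began, along the tool's axes at that moment, turning the shorter way round; what a row does not reach only later rows make up. A row lasts 1/10 s, in which the tool goes at most 50 mm and 8.59 degrees, less where a joint would pass 70% of its speed; a pose out of reach is approached as far as the arm can. A call with a number of a shift or a turn outside -1 to 1 is refused whole. A call with a gripper value outside its range is refused whole. The fingers move at their own pace and stop on an object; FORCE is the grip in N (left out, the last holds). Time passes only in rows, so rows that repeat a pose let the fingers close. It gives the time, the measured TCP pose, the force and the opening at its end, in the units of the state.
- robot.get_state(): the state, without advancing time (a new reading comes with each control period).
- robot.grab_frame(name): name is "side" or "top"; returns a dict with "img" (480x640x3 uint8, blue, green, red), "fx", "fy", "cx", "cy" (pixels), "dist_coeffs" ([k1, k2, p1, p2, k3] as OpenCV has them; the pictures are not rectified), "R" (3x3) and "t" (3): a world point X has camera coordinates R X + t. Camera axes: x right, y down, z forward; pixel columns grow to the right and rows downward; lengths in m; the calibration is good to about 2 mm. A picture is of the moment at which its call begins. There is no depth.
- robot.hand_in(): hands the job in, once; it reports no verdict.
Trained networks look in a picture, given as the dict that the camera call returned (one of the last four; its "shot" number tells which), for a name from the list of things; names that differ only in an ending like _2 or _b are one class to them, and where a whole thing is asked for, a point or a joint stands for the part that bears it (a point fixed in the world has none). Each returns a list of dicts, best first, with "score" (0 to 1); they miss things now and then, are a little off and sometimes report something else, mostly with a low value. They report only what shows in the picture. A call takes as long as a camera call.
- robot.search_frame(picture, name): "point" ([column, row] in pixels, amid what is visible of it).
- robot.mark_of(picture, name): "point" ([column, row] in pixels: a listed point, or the origin of a listed thing).
The state is a dict: "time_s": time; "qpos": joint angles; "dq": joint speeds; "joint_torque": joint torques, N m; "ee_pos": TCP position; "tcp_rot": TCP orientation; "contact_force": force on the tool from outside, world axes, zero at the start; "torque": the same for the moment, N m; "gripper_width": finger opening in m.
Only numpy, scipy, OpenCV 4.12 (cv2) and the standard library are available. Lean on these libraries where they do the work, as an engineer would, in place of code of your own. Each camera call takes 0.05 s, during which the arm holds its last target.

## Working session

There is one attempt and no reset: what is moved stays moved. The work goes in short steps, Python scripts to look and compute and a shell command to move; the robot and the scene stay as the last step left them, time stands still between calls to the robot, and variables do not carry over. Pictures are saved under pics/ and viewed, and the job is handed in when it is done.

```bash
mkdir -p pics; python3 - <<'E'
from rig import robot
import cv2,numpy as np
s=robot.get_state();print({k:np.round(v,4).tolist() for k,v in s.items()})
for n in("side","top"):
    f=robot.grab_frame(n);cv2.imwrite(f"pics/{n}0.png",f["img"])
    print(n,f["fx"],f["fy"],f["cx"],f["cy"],np.round(f["dist_coeffs"],4),np.round(f["R"],4).tolist(),f["t"])
    for nm in("plunger_top","spare_plunger","nut","plunger"):
        print(nm,[(np.round(d["point"],1).tolist(),round(d["score"],2)) for d in robot.mark_of(f,nm)],[(np.round(d["point"],1).tolist(),round(d["score"],2)) for d in robot.search_frame(f,nm)])
print(robot.get_state()["time_s"])
E
```

```text
{'time_s': 0.0, 'qpos': [67.0314, 14.0846, 89.3251, 0.0002, 76.7027, -9.9752], 'dq': [-0.0004, 0.1466, -0.0596, 0.0101, -0.0094, -0.0919], 'joint_torque': [-0.0023, -42.9512, -32.6133, -0.0002, 0.0053, -0.0], 'ee_pos': [0.1459, 0.6328, 0.2302], 'tcp_rot': [-179.8893, -0.0197, 167.0065], 'contact_force': [0.299, 0.4663, -0.3801], 'torque': [0.0024, -0.0137, 0.0155], 'gripper_width': 0.0855}
side 472.2483063305918 472.2483063305918 313.8225553930943 236.83828348933122 [0.005 0.    0.    0.    0.   ] [[0.9738, -0.2263, 0.0233], [-0.1299, -0.6375, -0.7594], [0.1867, 0.7365, -0.6502]] [-0.55538169  0.1966458   0.75547727]
plunger_top [([272.3, 169.7], 0.81)] [([275.7, 175.0], 0.87)]Traceback (most recent call last):
  File "<stdin>", line 8, in <module>
ValueError: it knows: plunger_top
```

```bash
python3 - <<'E'
from rig import robot
import cv2,numpy as np
P=[];
for n in("side","top"):
    f=robot.grab_frame(n);cv2.imwrite(f"pics/{n}1.png",f["img"])
    K=np.array([[f["fx"],0,f["cx"]],[0,f["fy"],f["cy"]],[0,0,1]]);R=np.array(f["R"]);t=np.array(f["t"])
    for fn in (robot.mark_of,robot.search_frame):
      for d in fn(f,"plunger_top"):
        u=cv2.undistortPoints(np.array([[d["point"]]],float),K,np.array(f["dist_coeffs"]))[0,0]
        r=R.T@np.r_[u,1];c=-R.T@t
        print(n,fn.__name__,np.round(d["point"],1),round(d["score"],2),"at z=.172:",np.round(c+r*(.172-c[2])/r[2],4))
E
```

```text
side call [274.1 171.7] 0.8 at z=.172: [0.5333 0.1852 0.172 ]
side call [275.6 176.7] 0.62 at z=.172: [0.5332 0.168  0.172 ]
top call [203.1 244.5] 0.59 at z=.172: [0.5308 0.1811 0.172 ]
top call [204.  244.1] 0.89 at z=.172: [0.5314 0.1798 0.172 ]
```

View pics/side1.png

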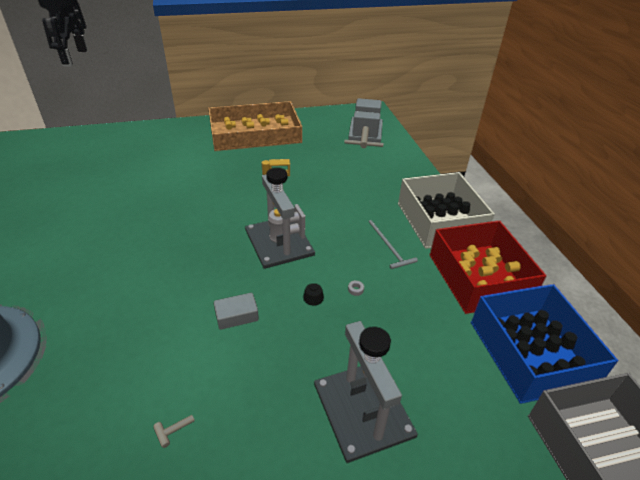

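View pics/top1.png

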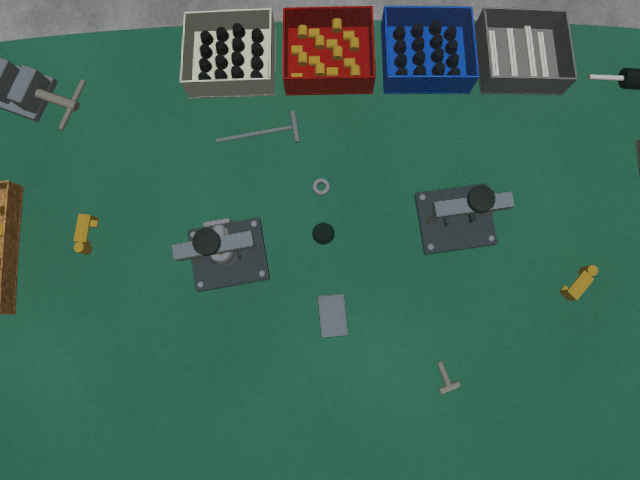

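The loaded press is the left one. Its knob is at about (277,176) in the side picture and (207,242) in the top picture, with chrome visible in the clip. The empty press's knob is at (375,342) side and (481,199) top. I'll refine the position from the outline of the knob.

```bash
python3 - <<'E'
from rig import robot
import cv2,numpy as np
for n,(a,b) in (("side",(277,176)),("top",(207,242))):
    f=robot.grab_frame(n);im=f["img"]
    K=np.array([[f["fx"],0,f["cx"]],[0,f["fy"],f["cy"]],[0,0,1]]);R=np.array(f["R"]);t=np.array(f["t"]);D=np.array(f["dist_coeffs"])
    m=(im.max(2)<45).astype(np.uint8)
    _,L,S,C=cv2.connectedComponentsWithStats(m)
    l=L[b,a];print(n,S[l],C[l])
    # predicted outline of disc for candidate
    from scipy.optimize import minimize
    obs=(L==l)
    th=np.linspace(0,2*np.pi,40)
    def pred(x,y):
        p=np.concatenate([np.c_[x+.02*np.cos(th),y+.02*np.sin(th),0*th+z] for z in(.172,.154)])
        q=cv2.projectPoints(p,cv2.Rodrigues(R)[0],t,K,D)[0][:,0]
        h=cv2.convexHull((q).astype(np.float32));M=cv2.moments(h);return np.array([M["m10"],M["m01"]])/M["m00"],M["m00"],h
    c=C[l]
    r=minimize(lambda v:((pred(*v)[0]-c)**2).sum(),[.532,.182],method="Nelder-Mead")
    print(np.round(r.x,4),r.fun,pred(*r.x)[1], -R.T@t)
    o=im.copy();cv2.polylines(o,[np.round(pred(*r.x)[2]).astype(int)],True,(0,0,255),1)
    cv2.imwrite(f"pics/{n}2.png",cv2.resize(o[b-60:b+60,a-80:a+80],None,fx=4,fy=4,interpolation=0))
E
```

```text
side [267 168  20  16 268] [276.44776119 175.64552239]
[0.5374 0.185 ] 4.001968963767719e-05 370.02915364387445 [ 0.42531962 -0.55668419  0.6535061 ]
top [     0      0    640    480 303211] [319.09054421 241.80083836]
[0.5336 0.0154] 1.7524115227918024e-05 654.639950969955 [ 4.30956841e-01 -3.97474331e-04  9.05388327e-01]
```

```bash
cd pics; python3 -c "
import cv2,numpy as np
cv2.imwrite('c2.png',cv2.resize(np.vstack([cv2.imread('side2.png')[80:400],cv2.imread('top2.png')[80:400]]),None,fx=.9,fy=.9))"
```

```text
(no output)
```

View pics/c2.png

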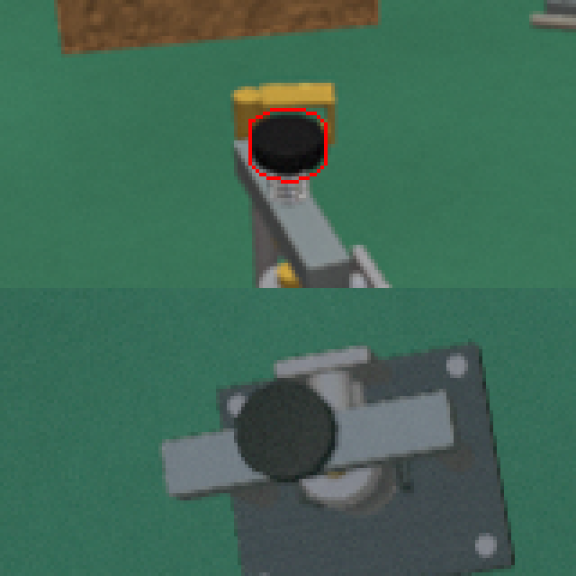

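```bash
python3 -m handwheel '{"jaw":[-1,-1,-1,-1],"travel":[[-0.24,-0.18,0],[-0.48,-0.35,0],[-0.72,-0.53,0],[-0.96,-0.7,0]],"spin":[0,0,0,0]}' 60
python3 -m handwheel '{"jaw":[-1,-1,-1,-1],"travel":[[-0.24,-0.18,0],[-0.48,-0.35,0],[-0.72,-0.53,0],[-0.96,-0.7,0]],"spin":[0,0,0,0]}'
python3 -m handwheel '{"jaw":[-1,-1,-1,-1],"travel":[[-0.24,-0.18,0],[-0.48,-0.35,0],[-0.72,-0.53,0],[-0.96,-0.7,0]],"spin":[0,0,0,0]}'
python3 -m handwheel '{"jaw":[-1,-1,-1,-1],"travel":[[-0.24,-0.18,0],[-0.48,-0.35,0],[-0.72,-0.53,0],[-0.96,-0.7,0]],"spin":[0,0,0,0]}'
```

```text
time_s: 0.95
ee_pos: [0.2245, 0.5427, 0.2314]
tcp_rot: [180.0, 0.0, 167.0]
contact_force: [1.2, -0.7, 1.1]
gripper_width: 0.0279
time_s: 1.35
ee_pos: [0.3024, 0.4528, 0.2315]
tcp_rot: [180.0, 0.0, 167.0]
contact_force: [0.3, 0.2, 0.7]
gripper_width: 0.0001
time_s: 1.75
ee_pos: [0.3803, 0.363, 0.2315]
tcp_rot: [180.0, 0.0, 167.0]
contact_force: [0.4, 0.3, -1.1]
gripper_width: 0.0002
time_s: 2.15
ee_pos: [0.4581, 0.2732, 0.2315]
tcp_rot: [180.0, 0.0, 167.0]
contact_force: [-0.4, -0.6, 1.1]
gripper_width: 0.0
```

```bash
python3 -m handwheel '{"jaw":[-1,-1,-1,-1],"travel":[[-0.24,-0.18,0],[-0.48,-0.35,0],[-0.72,-0.53,0],[-0.96,-0.7,0]],"spin":[0,0,0,0]}'
python3 -m handwheel '{"jaw":[-1,-1,-1,-1],"travel":[[0,0,0.15],[0,0,0.3],[0,0,0.45],[0,0,0.45]],"spin":[0,0,0,0]}'
python3 - <<'E'
from rig import robot
import cv2,numpy as np
o=[]
for n,(a,b) in (("side",(277,160)),("top",(207,242))):
    f=robot.grab_frame(n);im=f["img"]
    o.append(cv2.resize(im[b-50:b+50,a-60:a+60],None,fx=3.2,fy=3.2))
    if n=="top":
        K=np.array([[f["fx"],0,f["cx"]],[0,f["fy"],f["cy"]],[0,0,1]]);R=np.array(f["R"]);t=np.array(f["t"])
        r=R.T@np.linalg.solve(K,[205.7,241.4,1]);c=-R.T@t;print(c+r*(.172-c[2])/r[2])
cv2.imwrite("pics/c3.png",np.hstack(o))
E
```

```text
time_s: 2.55
ee_pos: [0.5359, 0.1833, 0.2315]
tcp_rot: [180.0, 0.0, 167.0]
contact_force: [0.6, -0.2, 0.3]
gripper_width: -0.0
time_s: 2.95
ee_pos: [0.5324, 0.1849, 0.1825]
tcp_rot: [-179.9, -0.4, 167.1]
contact_force: [-0.9, 0.8, -0.3]
gripper_width: 0.0001
[0.53524371 0.1761761  0.172     ]
```

View pics/c3.png

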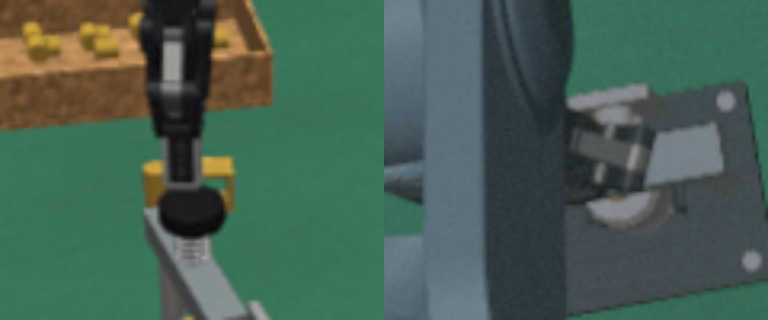

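The side view shows the shut fingers just above the knob, at crop column ~183 against a knob centre of ~192, so about 3 px (5 mm) left. I'll check whether the arm has settled.

```bash
python3 -m handwheel '{"jaw":[-1,-1],"travel":[[0,0,0],[0,0,0]],"spin":[0,0]}'
python3 - <<'E'
from rig import robot
import cv2,numpy as np
f=robot.grab_frame("side")
K=np.array([[f["fx"],0,f["cx"]],[0,f["fy"],f["cy"]],[0,0,1]])
s=robot.get_state();print(s["ee_pos"],s["tcp_rot"])
for p in (s["ee_pos"],[.536,.183,.172]):
  print(cv2.projectPoints(np.array([p],float),cv2.Rodrigues(np.array(f["R"]))[0],np.array(f["t"]),K,np.array(f["dist_coeffs"]))[0])
cv2.imwrite("pics/s4.png",cv2.resize(f["img"][110:230,217:337],None,fx=5,fy=5))
E
```

```text
time_s: 3.25
ee_pos: [0.5355, 0.1848, 0.1872]
tcp_rot: [180.0, 0.1, 167.0]
contact_force: [-0.4, 0.8, 1.0]
gripper_width: 0.0001
[0.5355456  0.18464842 0.18714048] [1.79970487e+02 8.10004460e-02 1.67023295e+02]
[[[275.10804786 164.73539046]]]
[[[275.7415691  172.16722452]]]
```

View pics/s4.png

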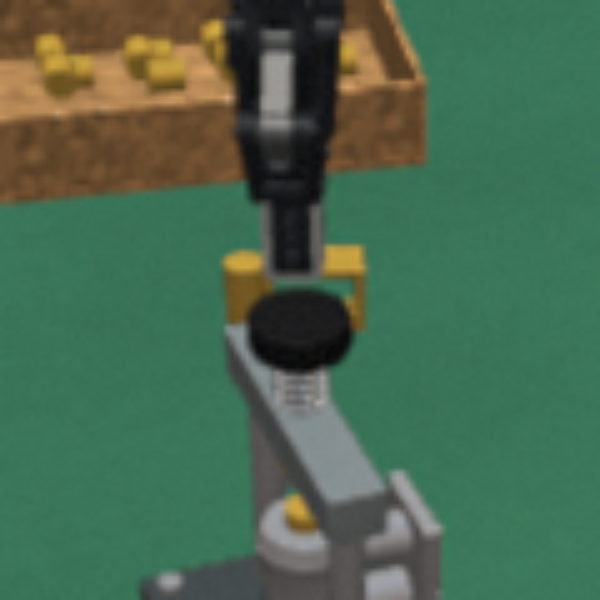

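Settled: the fingers (crop column ~295) are about 1 px from the knob centre (~300). The brass nut is visible in the clip below, which confirms this is the loaded press. I'll shift slightly and descend.

```bash
python3 -m handwheel '{"jaw":[-1,-1,-1,-1,-1,-1],"travel":[[-0.02,-0.03,0],[-0.02,-0.03,0.05],[-0.02,-0.03,0.1],[-0.02,-0.03,0.15],[-0.02,-0.03,0.2],[-0.02,-0.03,0.2]],"spin":[0,0,0,0,0,0]}'
python3 -m handwheel '{"jaw":[-1,-1,-1,-1],"travel":[[0,0,0.04],[0,0,0.08],[0,0,0.1],[0,0,0.1]],"spin":[0,0,0,0]}'
```

```text
time_s: 3.9
ee_pos: [0.5363, 0.1809, 0.1659]
tcp_rot: [-180.0, -0.0, 167.0]
contact_force: [-2.0, -0.8, 3.4]
gripper_width: 0.0
time_s: 4.3
ee_pos: [0.5367, 0.181, 0.1573]
tcp_rot: [-180.0, 0.0, 167.0]
contact_force: [-2.2, -0.3, 7.9]
gripper_width: 0.0003
```

Contact, and the force follows the spring. On to the stop.

```bash
python3 -m handwheel '{"jaw":[-1,-1,-1,-1],"travel":[[0,0,0.03],[0,0,0.06],[0,0,0.08],[0,0,0.08]],"spin":[0,0,0,0]}'
```

```text
time_s: 4.7
ee_pos: [0.5368, 0.1811, 0.15]
tcp_rot: [-180.0, 0.0, 167.0]
contact_force: [-4.0, -1.6, 10.9]
gripper_width: 0.0002
```

```bash
python3 -m handwheel '{"jaw":[-1,-1,-1,-1],"travel":[[0,0,0.01],[0,0,0.02],[0,0,0.02],[0,0,0.02]],"spin":[0,0,0,0]}'
```

```text
time_s: 5.1
ee_pos: [0.5369, 0.1811, 0.1499]
tcp_rot: [-180.0, 0.0, 167.0]
contact_force: [-9.2, -2.7, 20.5]
gripper_width: 0.0002
```

Force is up to 20 N with no further travel, so it is at the stop. I'll press slightly more, hold for over 1 s, and take a picture while holding.

```bash
python3 -m handwheel '{"jaw":[-1,-1,-1,-1,-1,-1,-1,-1,-1,-1,-1],"travel":[[0,0,0.01],[0,0,0.01],[0,0,0.01],[0,0,0.01],[0,0,0.01],[0,0,0.01],[0,0,0.01],[0,0,0.01],[0,0,0.01],[0,0,0.01],[0,0,0.01]],"spin":[0,0,0,0,0,0,0,0,0,0,0]}'
python3 - <<'E'
from rig import robot
import cv2
f=robot.grab_frame("side")
cv2.imwrite("pics/s5.png",cv2.resize(f["img"][140:260,217:337],None,fx=5,fy=5))
E
```

```text
time_s: 6.2
ee_pos: [0.537, 0.1811, 0.1499]
tcp_rot: [-180.0, 0.0, 167.0]
contact_force: [-13.5, -3.5, 24.7]
gripper_width: -0.0
```

View pics/s5.png

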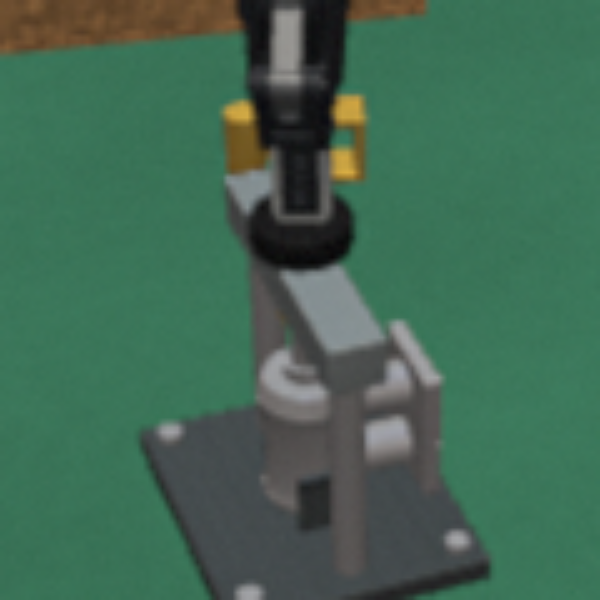

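The knob is down onto the bridge (crop 300,230), the rod is in the casing mouth (300,365), and no brass stands proud. Now I'll release straight up.

```bash
python3 -m handwheel '{"jaw":[-1,-1,-1,-1,-1,-1,-1,-1],"travel":[[0,0,-0.05],[0,0,-0.15],[0,0,-0.25],[0,0,-0.4],[0,0,-0.6],[0,0,-0.8],[0,0,-1],[0,0,-1]],"spin":[0,0,0,0,0,0,0,0]}'
python3 -m handwheel '{"jaw":[-1,-1,-1,-1,-1,-1],"travel":[[0.2,0.1,0],[0.4,0.3,0],[0.7,0.5,0],[0.9,0.7,0],[0.9,0.7,0],[0.9,0.7,0]],"spin":[0,0,0,0,0,0]}'
python3 - <<'E'
from rig import robot
import cv2,numpy as np
f=robot.grab_frame("side");g=robot.grab_frame("top")
cv2.imwrite("pics/s6.png",np.hstack([cv2.resize(f["img"][140:260,217:337],(400,400)),cv2.resize(g["img"][180:300,150:270],(400,400))]))
E
```

```text
time_s: 7.05
ee_pos: [0.5381, 0.1813, 0.2487]
tcp_rot: [179.9, 0.3, 167.0]
contact_force: [-0.2, 1.1, -0.3]
gripper_width: -0.0
time_s: 7.65
ee_pos: [0.4639, 0.2696, 0.2442]
tcp_rot: [-179.9, -0.1, 167.1]
contact_force: [0.4, 0.4, -0.4]
gripper_width: -0.0001
```

View pics/s6.png

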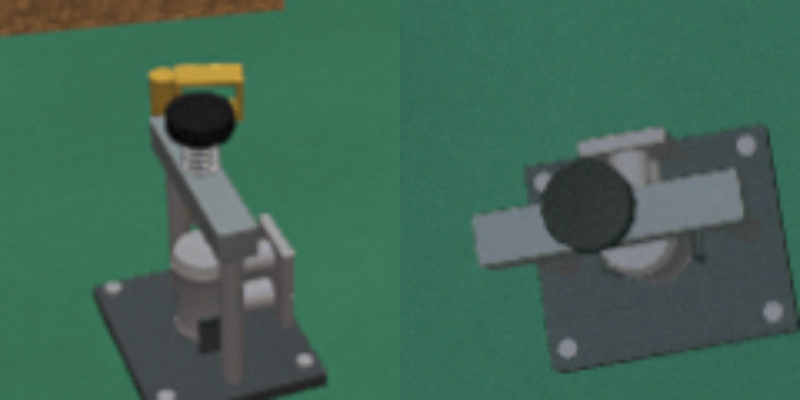

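The knob is back up with the spring showing (200,120 in the left half), the nut no longer stands proud of the casing (195,245), and the robot is clear.

```bash
python3 -c "
from rig import robot
print(robot.hand_in())"
```

```text
the job is handed in; nothing more can be done
None
```

I pressed the loaded press (the left one, at about x 0.537, y 0.181) with the fingers shut, held it at its stop, released it and handed the job in. The clock read about 7.75 s, well under the 29 s limit.

- **Stop reached:** the fingertips stopped at z = 0.1499 m, where the stop is 0.150 m. The vertical force then rose from 11 to 25 N with no further travel. I held it there for about 1.5 s.
- **Side force:** while holding, the wrist also showed up to about 13.5 N sideways, which went away on release.
- **After release:** the side and top pictures show the knob back up and no brass standing proud of the casing. The robot was clear, with contact force near zero.
- **Knob position:** my estimates from the two cameras differed by up to 9 mm in y. I aimed between them, and the side picture showed the fingers on the knob.
- **Empty press:** I never moved near it, and I did not look at it again after the press. The joint values cannot be read directly, so the nut depth is judged from the pictures and the fingertip height.

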